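# Isolate, lock and try the grinder's switch

### The job

Lock off the grinder before its wheel is changed: turn the red handle on the yellow isolator from ON to OFF until it rests in its detent and let go, then take the orange lock pin from its blue rack, push it fully home through the handle's tab into the steel boss beneath and let go of it. Finally try the lock: push with the fingers on the red handle firmly back towards ON, with about 10 N for half a second, to prove that the pin holds it, then back off; leave the white box's black handle ON and the other things on the bench where they are.

Things in the scene. Friction and masses are not known exactly. Their poses are not given: they have to be found in the camera images.
- main_stand: Grinder isolator, fixed: YELLOW switch box 150 x 150 x 60 mm with a RED handle, on a steel stand (foot 140 x 140 x 10 mm). Its square face slopes 26 deg from level, looking up and to the operator (-x at yaw 0); the face's centre is 114 mm above and 15 mm to the operator's side of the origin. Origin: centre of the foot's underside; z up, x away from the operator, y to his left.
- main_handle (a joint): Red handle's angle about the face's outward normal (hub 18 mm downslope and 18 mm right of face centre). 0 = ON, points up the slope; 1.57 = OFF, a quarter turn anticlockwise, points to the operator's left. Over-centre spring: resists with 0.15 to 0.35 N m (5 to 10 N at the bar) until 0.79, then snaps to the other end and is held there. Stops at 0 and 1.57.
- main_bar: The red handle's arm; origin on the turning axis at the face; x out along the arm, z out of the face. Round hub 40 mm across, up to 40 mm above the face; grip bar 16 mm wide, 13 to 47 mm off the axis, 26 to 46 mm above the face, white line on top; flat tab with the lock hole, 26 mm wide, 52 to 80 mm off the axis, 26 to 32 mm above the face.
- main_grip (a point): Middle of the red grip bar, 34 mm off the axis, 36 mm above the face; x out along the bar, y across it (16 mm wide), z out of the face.
- main_tab_hole (a point): Centre of the upper mouth of the 9.8 mm hole through the red handle's 6 mm thick tab, 66 mm off the axis, 32 mm above the face; axes turn with the handle, z out of the face.
- main_lock_hole (a point): Centre of the upper mouth of the 9.8 mm hole, 22 mm deep, in the fixed steel boss below the tab's OFF place, 22 mm above the face. At OFF the tab's underside is 4 mm and its top 10 mm above this mouth. Axes: x up the slope, y to the operator's left, z out of the face (26 deg from vertical).
- main_boss: The fixed steel lock boss on the yellow box, 28 x 28 mm, 22 mm high; origin at the centre of its foot on the face, axes as main_lock_hole.
- pump_stand: Isolator of the coolant pump, a bystander: WHITE box with a BLACK handle, otherwise the same in shape and size as the yellow one. Origin and axes likewise. Leave it ON.
- pump_handle (a joint): Angle of the black handle: 0 = ON, 1.57 = OFF. Must stay ON.
- pin_rack: Blue block 44 x 60 x 36 mm fixed on the bench on a 70 x 90 x 4 mm dark plate; the lock pin stands in its upright 11 mm hole. Origin: centre of the underside.
- lock_pin: Loose pin, about 45 g: steel shank 8 mm thick, 28 mm long, last 6 mm tapered to 3.6 mm, under an orange square head 18 x 18 x 28 mm. Origin at the nose's tip, z towards the head, x and y square to the head. Starts with its head resting on the rack, 36 mm above the bench. Home: head's underside on the tab, nose 18 mm below the boss's mouth. Inserting, grip it across the arm: the bar's end is near.
- pin_head (a point): Centre of the pin's orange head, 42 mm from the nose; axes as lock_pin.
- gauge_block: Bystander: steel block 50 x 30 x 22 mm between the two isolators. Origin: centre of underside.
- caliper: Bystander: caliper lying flat, 200 x 60 x 11 mm, on the left of the bench. Origin: under its beam's middle.
- insert_tray: Bystander: grey tray 130 x 100 x 25 mm with rows of black inserts, on the right. Origin: centre of underside.
- grinding_wheel: Bystander: white grinding wheel lying flat, 120 mm across, 20 mm thick, behind the isolators. Origin: centre of underside.
- oil_bottle: Bystander: amber oil bottle, 60 mm across, 150 mm tall, back left. Origin: centre of underside.
- wrench: Bystander: steel wrench lying on the right. Origin: its underside near the middle.
- brush: Bystander: bench brush lying on the left. Origin: its underside near the middle.

How it is judged (in metres and radians):
On the way, in this order (a step that is already met when the one before it is completed fails the run):
1. the red handle rests at OFF in its detent (1.49 to 1.66 rad), let go of (value of joint main_handle between 1.49 and 1.66 rad and contact force between the fingers and main_stand below 0.3 N), for 0.2 s.
2. with the handle OFF, the pin is fully home through tab and boss (nose at least 14 mm below the boss's mouth), pin and handle let go of (all of step 1 and z of lock_pin in the frame of main_lock_hole below -0.014 m and x of lock_pin in the frame of main_lock_hole between -0.0025 and 0.0025 m and y of lock_pin in the frame of main_lock_hole between -0.0025 and 0.0025 m and angle between the z axis of lock_pin and the z axis of main_lock_hole, either way round below 0.12 rad and contact force between the fingers and lock_pin below 0.1 N), for 0.2 s.
3. the fingers push the handle (over 4 N) so that the pin bears on the boss (over 0.8 N), and the handle stays OFF (value of joint main_handle between 1.49 and 1.66 rad and contact force between the fingers and main_bar above 4 N and contact force between lock_pin and main_boss above 0.8 N), for 0.2 s.
At the end, for the whole second after the job is handed in: Red handle at OFF (1.49 to 1.66 rad) and at rest; the pin released and at rest, fully home: nose at least 14 mm below the boss's mouth, within 2.5 mm of the hole's axis each way and within 0.12 rad of its direction; black handle ON (below 0.10 rad); bystanders never moved more than 30 mm (value of joint main_handle between 1.49 and 1.66 rad and z of lock_pin in the frame of main_lock_hole below -0.014 m and x of lock_pin in the frame of main_lock_hole between -0.0025 and 0.0025 m and y of lock_pin in the frame of main_lock_hole between -0.0025 and 0.0025 m and angle between the z axis of lock_pin and the z axis of main_lock_hole, either way round below 0.12 rad and contact force between the fingers and lock_pin below 0.1 N and value of joint pump_handle below 0.1 rad and linear speed of lock_pin below 0.02 m/s and velocity of joint main_handle between -0.05 and 0.05 rad/s); the robot touches nothing.
It fails at once if the black pump handle is turned more than 0.25 rad (value of joint pump_handle above 0.25 rad).
It fails at once if a bystander is moved more than 30 mm (distance of any of gauge_block, caliper, insert_tray, grinding_wheel, oil_bottle, wrench, brush from where it was at the start of the episode above 0.03 m).
It also fails if it takes over 67 s, if anything falls off the work surface, if the arm or the gripper's body presses on something with over 40 N, if the wrist force passes 120 N, or if a joint passes its speed limit or range.

### The arm

A 6-joint arm with a two-finger parallel gripper is mounted at the origin on the work surface. World frame = base frame: x ahead of the robot, y to its left, z up, the work surface at z = 0. Lengths are in mm, angles in rad, forces in N, time in s.
With the tool pointing down it reaches from about 350 to 775 mm from the base axis. Payload 7.3 kg.
Tool frame: the origin (TCP) lies midway between the tips of the shut fingers; the grasp point (between the pads) lies 19 mm behind it; z points along the fingers, y is the line along which they close (so a half turn about z gives the same grasp; the last joint's range is limited). The gripper opens to 92 mm and grips with 3 to 60 N. Pads are 19 mm wide; open, the fingers measure 130 mm over their backs; the gripper's body (75 mm by 190 mm) begins 47 mm behind the grasp point.
Start: joints at [1.188, 0.342, 1.524, -0, 1.275, -0.146], TCP at [123.145, 510.373, 226.741] pointing down, gripper open.
Joint ranges: [-2.53, 2.53], [-0.77, 2.02], [0.04, 2.7], [-1, 4.14], [0.28, 2.66], [-3.11, 3.11]. Speed limits (rad/s): [2.57, 2.57, 3.14, 3.14, 3.14, 3.14].

### API

Orientations are given as [roll, pitch, yaw] about the fixed x, y, z axes, in that order (R = Rz(yaw) Ry(pitch) Rx(roll)).
In Python, from plant import bot gives the robot as it stands.
- The arm moves only by the tool servo_tool, never from a script. Its argument "deltas" is a list of rows, each a list of 2 entries, a list of its own where there are three numbers: the shift along the tool's x, y, z in m, then the turn, a rotation vector about the tool's x, y, z in degrees. A call has 1 to 20 rows; each row shifts and turns the commanded pose from where the row before left it, along the tool's axes as they then stand; what a row does not reach is not made up. A row lasts 1/8 s, in which the tool goes at most 62.5 mm and 10.7 degrees, less where a joint would pass 70% of its speed; a pose out of reach is approached as far as the arm can. A call with a gripper value outside its range is refused whole. "fingers" is the opening, from 0 (shut) to 1 (fully open), set as the call begins (left out, the last holds). The fingers move at their own pace and stop on an object; the grip force is fixed at half the most. Time passes only in rows, so rows that do not move let the fingers close. It gives the time, the measured TCP pose, the force, the opening and the grip force at its end, in the units of the state.
- bot.get_obs(): the state, without advancing time (a new reading comes with each control period).
- bot.capture(name): name is "side" or "top" or "wrist"; returns the picture (420x560x3 uint8, red, green, blue); there is no depth.
- bot.camera_model(name): a dict with "mtx" (3x3 intrinsics, pixels), "xyz" and "rotation" of the camera in the world. Camera axes: x right, y down, z forward; pixel columns grow to the right and rows downward; lengths in mm; the calibration is good to about 2 mm. A picture is of the moment at which its call begins: read the wrist's pose just before it. camera_model takes no time and is no camera call; for the wrist camera it gives the pose at the moment of the call.
- bot.close_job(): hands the job in; it is judged then, once.
The state is a dict: "time": time; "joint_positions": joint angles; "dq": joint speeds; "tau": joint torques, N m; "tool_pos": TCP position; "tcp_rot": TCP orientation; "contact_force": force on the tool from outside, world axes, zero at the start; "moment": the same for the moment, N m; "grip_width": finger opening in mm; "finger_force": force on a finger pad.
Only numpy, scipy, OpenCV 4.12 (cv2) and the standard library are available. Lean on these libraries where they do the work, as an engineer would, in place of code of your own. Each camera call takes 0.05 s, during which the arm holds its last target. There are 200 camera calls.

## Working session

There is one attempt and no reset: what is moved stays moved. The work goes in short steps, Python scripts to look and compute and a tool call to move; the robot and the scene stay as the last step left them, time stands still between calls to the robot, and variables do not carry over. Pictures are saved under pics/ and viewed, at most 10 in all, crops included, and the job is handed in when it is done.

Besides the shell and the picture viewer there is one more tool, called after ">>>" by a JSON object that holds its "name" and its "arguments", one argument or row to a line. servo_tool: Moves the arm, as the interface text tells. Its arguments: {"type":"object","properties":{"deltas":{"type":"array"},"fingers":{"type":"number"}},"required":["deltas"]}

```bash
ls; mkdir -p pics; python3 - <<'E'
from plant import bot
import cv2,numpy as np
for n in ["top","side"]:
    cv2.imwrite(f"pics/{n}0.png",bot.capture(n)[:,:,::-1]); m=bot.camera_model(n); print(n,np.round(m["mtx"],1).tolist(),np.round(m["xyz"],1),np.round(m["rotation"],3).tolist())
print(bot.get_obs())
E
```

```text
pics
top [[394.3, 0.0, 279.4], [0.0, 394.3, 209.3], [0.0, 0.0, 1.0]] [ 437.5   37.1 1333.8] [-3.002, -0.017, -1.557]
side [[432.1, 0.0, 282.7], [0.0, 432.1, 214.6], [0.0, 0.0, 1.0]] [  46.9 -711.   874.7] [-2.267, 0.001, -0.654]
{'time': 0.1, 'joint_positions': array([ 1.18801751e+00,  3.42636501e-01,  1.52488831e+00, -1.46630753e-05,
        1.27537912e+00, -1.45980265e-01]), 'dq': array([ 0.00063051, -0.00234653, -0.00217231,  0.0025225 , -0.00112563,
        0.00075447]), 'tau': array([ 2.66483643e-03, -4.32006741e+01, -2.44694781e+01,  7.19963992e-02,
        5.25870267e-02, -5.60752324e-05]), 'tool_pos': array([123.004207  , 510.03524351, 226.13462054]), 'tcp_rot': array([-3.14029329e+00, -1.76867412e-04,  2.90479826e+00]), 'contact_force': array([ 0.20237305, -0.18799382,  0.49343327]), 'moment': array([ 0.0398901 ,  0.00528209, -0.01079145]), 'finger_force': 0.0, 'grip_width': 91.8416589735986}
```

View pics/top0.png

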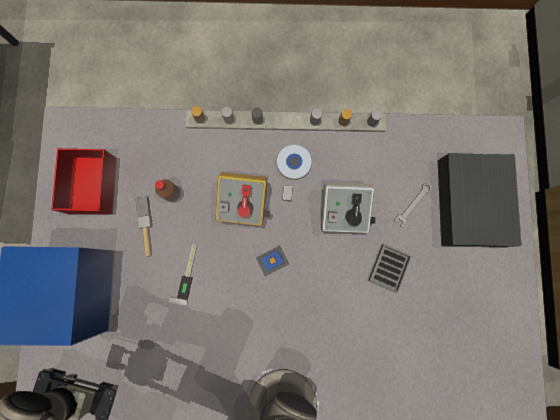

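View pics/side0.png

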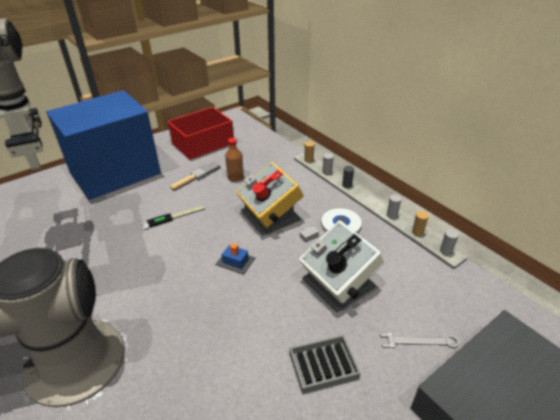

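The top view shows the yellow box's face at about (242,200), with the red hub at (244,208) and the handle tip at (246,187). The pin and rack are at (272,261), and the white box is at (347,209). The side view shows the same things: red hub (262,190), orange pin (235,249). Next I'll compute rough positions from colour masks, then look with the wrist camera.

```bash
cat > h.py <<'E'
import numpy as np,cv2
from scipy.spatial.transform import Rotation as R
def rpy(a): return R.from_euler('xyz',a).as_matrix()
def ray(m,u,v):
    d=rpy(m["rotation"])@np.linalg.inv(m["mtx"])@np.array([u,v,1.]); return np.array(m["xyz"],float),d/np.linalg.norm(d)
def onz(m,uv,z):
    o,d=ray(m,*uv); return o+d*(z-o[2])/d[2]
def onplane(m,uv,p,n):
    o,d=ray(m,*uv); return o+d*((p-o)@n)/(d@n)
def proj(m,P):
    q=m["mtx"]@(rpy(m["rotation"]).T@(np.array(P,float)-m["xyz"])); return q[:2]/q[2]
def blobs(img,lo,hi,amin=15):
    hsv=cv2.cvtColor(img,cv2.COLOR_RGB2HSV); k=cv2.inRange(hsv,np.array(lo),np.array(hi))
    if lo[0]==0 and hi[0]<9: k|=cv2.inRange(hsv,np.array([172,lo[1],lo[2]]),np.array([180,255,255]))
    n,l,s,c=cv2.connectedComponentsWithStats(k); 
    return [(np.round(c[i],1).tolist(),s[i].tolist(),l==i) for i in range(1,n) if s[i,4]>=amin]
def tri(rays):
    A=np.zeros((3,3));b=np.zeros(3)
    for o,d in rays:
        P=np.eye(3)-np.outer(d,d);A+=P;b+=P@o
    x=np.linalg.solve(A,b); return x,[np.linalg.norm((np.eye(3)-np.outer(d,d))@(x-o)) for o,d in rays]
E
python3 - <<'E'
from plant import bot
from h import *
m=bot.camera_model("top")
for n,uv,z in [("hub",(244,208),135),("tip",(246,187),160),("pin",(272,261),64),("bossroughly",(223,207),130),("face",(242,200),114)]: print(n,onz(m,uv,z).round(0))
o=bot.get_obs(); w=bot.camera_model("wrist"); T=rpy(o["tcp_rot"])
print(w["mtx"],T.T@(w["xyz"]-o["tool_pos"]),(T.T@rpy(w["rotation"])).round(3)); print(T.round(3))
E
```

```text
hub [608. 128. 135.]
tip [669. 121. 160.]
pin [449.  39.  64.]
bossroughly [611. 193. 130.]
face [636. 136. 114.]
[[326.42691474   0.         275.14284502]
 [  0.         326.42691474 209.76931705]
 [  0.           0.           1.        ]] [  73.332957      0.60722932 -157.66580051] [[-0.    -0.962 -0.273]
 [ 1.    -0.001  0.001]
 [-0.001 -0.273  0.962]]
[[-0.972  0.235 -0.   ]
 [ 0.235  0.972 -0.001]
 [ 0.    -0.001 -1.   ]]
```

>>> {"name": "servo_tool", "arguments": {
  "deltas": [
    [[-0.037,-0.021,-0.006],[0,0,0]],
    [[-0.037,-0.021,-0.006],[0,0,0]],
    [[-0.037,-0.021,-0.006],[0,0,0]],
    [[-0.037,-0.021,-0.006],[0,0,0]],
    [[-0.037,-0.021,-0.006],[0,0,0]],
    [[-0.037,-0.021,-0.006],[0,0,0]],
    [[-0.037,-0.021,-0.006],[0,0,0]],
    [[-0.037,-0.021,-0.006],[0,0,0]],
    [[-0.037,-0.021,-0.006],[0,0,0]],
    [[-0.037,-0.021,-0.006],[0,0,0]],
    [[-0.037,-0.021,-0.006],[0,0,0]],
    [[-0.037,-0.021,-0.006],[0,0,0]],
    [[-0.037,-0.021,-0.006],[0,0,0]],
    [[-0.037,-0.021,-0.006],[0,0,0]],
    [[0,0,0],[0,0,-6.8]],
    [[0,0,0],[0,0,-6.8]],
    [[0,0,0],[0,0,0]],
    [[0,0,0],[0,0,0]]
  ],
  "fingers": 0
}}

```text
time: 2.35
tool_pos: [557.6, 103.1, 310.5]
tcp_rot: [3.142, -0.0, 3.14]
contact_force: [0.4, 0.6, -0.6]
grip_width: 0.1
finger_force: 0.0
```

```bash
python3 - <<'E'
from plant import bot
from h import *
import pickle
o=bot.get_obs(); m=bot.camera_model("wrist"); im=bot.capture("wrist")
pickle.dump((o,m,im),open("w1.pkl","wb")); cv2.imwrite("pics/w1.png",im[:,:,::-1])
print(o["tool_pos"],o["tcp_rot"],o["joint_positions"].round(2),m["xyz"],m["rotation"])
for nm,lo,hi in [("red",(0,150,90),(6,255,255)),("orange",(7,170,120),(16,255,255)),("blue",(100,120,50),(130,255,255)),("yellow",(20,130,100),(32,255,255))]:
    for c,s,k in blobs(im,lo,hi,60): print(nm,c,s)
E
```

```text
[557.56966623 103.13630014 310.5107497 ] [ 3.14152485e+00 -4.66347091e-04  3.14002386e+00] [ 0.05  0.37  1.25  0.    1.52 -1.52] [484.43705392 103.76429706 468.23285234] [ 2.86537773e+00 -9.40846950e-04  1.56892379e+00]
red [299.0, 230.6] [281, 213, 37, 38, 1058]
orange [500.6, 268.2] [478, 253, 46, 28, 900]
blue [226.1, 91.9] [196, 63, 60, 57, 1558]
yellow [432.0, 88.4] [420, 50, 25, 78, 212]
yellow [221.5, 89.8] [214, 82, 16, 17, 154]
yellow [301.6, 206.7] [246, 185, 128, 68, 941]
yellow [266.8, 299.2] [265, 272, 5, 54, 166]
yellow [283.5, 300.9] [282, 273, 4, 53, 174]
```

View pics/w1.png

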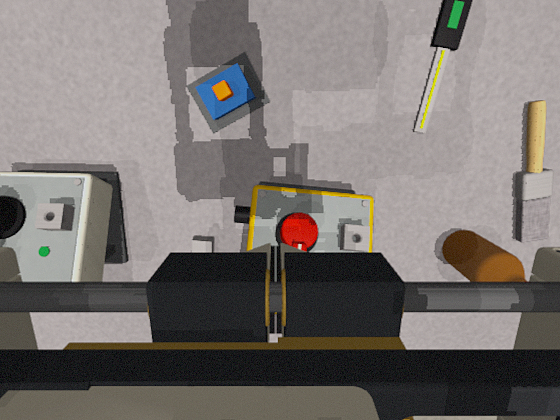

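The wrist view shows the red hub top at about (297,232), the boss with its hole at about (357,238), and the near face corners at about (256,187) and (374,197). The pin's orange head is at (222,91) on the blue rack. The fingers hide the handle's bar.

```bash
python3 - <<'E'
from h import *
import pickle
o,m,im=pickle.load(open("w1.pkl","rb"))
a=onz(m,(256,187),81.1);b=onz(m,(374,197),81.1); print("edge",a,b,np.linalg.norm(a-b),"yaw",np.arctan2(-(b-a)[0],(b-a)[1]))
print("hub",onz(m,(297,232),142.1)); 
g=cv2.cvtColor(im,cv2.COLOR_RGB2GRAY)[222:252,340:372]
k=(g<80).astype(np.uint8);n,l,s,c=cv2.connectedComponentsWithStats(k);print([(c[i]+[340,222],s[i]) for i in range(1,n)])
print("bosshole",onz(m,(357,238),125.9))
hsv=cv2.cvtColor(im,cv2.COLOR_RGB2HSV)
k=cv2.inRange(hsv,np.array((7,150,80)),np.array((24,255,255)))[70:115,200:250]
cn=max(cv2.findContours(k,0,2)[0],key=cv2.contourArea);r=cv2.minAreaRect(cn);print("head",r[0][0]+200,r[0][1]+70,r)
bx=cv2.boxPoints(r)+[200,70];print(np.array([onz(m,p,64) for p in bx]).round(1))
u=im[60:120,195:250]; cv2.imwrite("pics/crop.png",np.hstack([cv2.resize(im[60:120,190:260],(560,480),interpolation=0)[:,:,::-1]])) 
E
```

```text
edge [565.51883333  80.83814303  81.1       ] [578.24629438 224.51296639  81.1       ] 144.2374539856696 yaw -0.08835455241186788
hub [601.40209043 126.9983561  142.1       ]
[(array([341.63157895, 237.31578947]), array([ 0,  3,  4, 25, 76], dtype=int32)), (array([357.04, 237.88]), array([14, 13,  6,  7, 25], dtype=int32))]
bosshole [614.46833947 195.3365826  125.9       ]
head 222.23077201843262 90.65384292602539 ((22.230772018432617, 20.65384292602539), (17.73696517944336, 15.628376007080078), 60.2551155090332)
[[450.3  29.7  64. ]
 [441.9  45.8  64. ]
 [458.7  55.4  64. ]
 [467.3  39.1  64. ]]
```

View pics/crop.png

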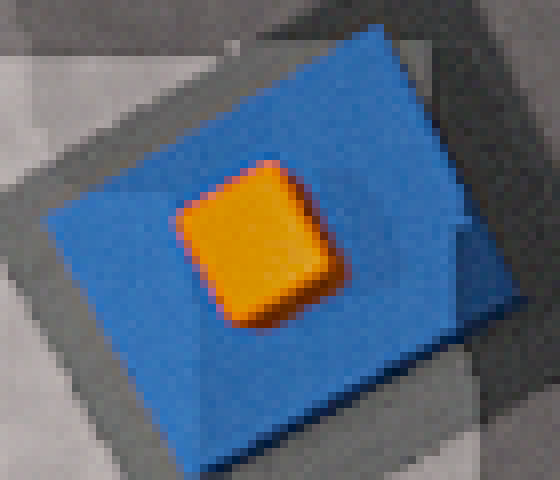

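The crop shows the orange head's top-face corners at about (212,87), (224,80), (231,93) and (220,100), so its centre is about (221.7,89.9). I'll move over the box for a clear view of the handle and boss.

>>> {"name": "servo_tool", "arguments": {
  "deltas": [
    [[-0.035,0.015,0.015],[0,0,0]],
    [[-0.035,0.015,0.015],[0,0,0]],
    [[0,0,0],[0,0,0]],
    [[0,0,0],[0,0,0]]
  ]
}}

```text
time: 2.9
tool_pos: [627.3, 133.1, 280.8]
tcp_rot: [-3.141, -0.0, -3.141]
contact_force: [0.5, 0.7, 1.1]
grip_width: 0.4
finger_force: 0.0
```

```bash
python3 - <<'E'
from plant import bot
from h import *
import pickle
o=bot.get_obs(); m=bot.camera_model("wrist"); im=bot.capture("wrist")
pickle.dump((o,m,im),open("w2.pkl","wb"))
print(o["tool_pos"],o["tcp_rot"],o["joint_positions"].round(2))
cv2.imwrite("pics/w2.png",cv2.resize(im[80:270,150:400],(750,570),interpolation=0)[:,:,::-1])
E
```

```text
[627.27975292 133.06844623 280.81528423] [-3.14149841e+00 -4.36644835e-04 -3.14140079e+00] [ 0.09  0.54  1.07 -0.    1.54 -1.48]
```

View pics/w2.png

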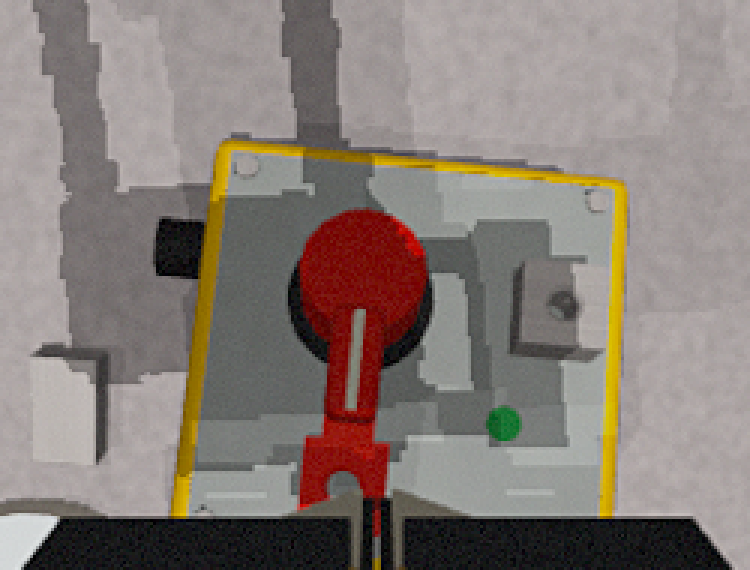

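The second wrist view (crop scaled 3x) shows the hub top circle centred at about (271.3,171) in full-image pixels and the boss hole at about (338.7,181.7). The white line runs from about (270,183) to (266.7,216.7), and the face's near corners are at about (224,127.7) and (359.3,141).

```bash
python3 - <<'E'
from h import *
import pickle
o,m,im=pickle.load(open("w2.pkl","rb")); o1,m1,_=pickle.load(open("w1.pkl","rb"))
a=onz(m,(224,128),81.1);b=onz(m,(359.3,141.2),81.1); print("edge",a,b,np.linalg.norm(a-b),"yaw",np.arctan2(-(b-a)[0],(b-a)[1]))
h=onz(m,(271.3,171),142.1);B=onz(m,(338.7,181.7),125.9);print(h,B)
th=np.radians(26)
for yaw in (-.08,-.09):
    n=R.from_euler('z',yaw).apply([-np.sin(th),0,np.cos(th)])
    q=h-18*n; d=B-q; print("n",n,"hub@22",q,"d",d,np.linalg.norm(d),np.arctan2(-d[0],d[1]))
# two-view
print("tri boss",tri([ray(m,338.7,181.7),ray(m1,357,237.9)]))
# line ends along bar at height 46 plane
p=h+6*n; print([onplane(m,uv,p,n).round(1) for uv in [(270,183.3),(266.7,216.7)]])
# head corners
c=[onz(m1,(190+x/8,60+y/8),64) for x,y in [(177,215),(272,160),(330,262),(236,318)]];print(np.mean(c,0),[ (np.linalg.norm(c[i]-c[i-1]).round(1),np.degrees(np.arctan2(*(c[i]-c[i-1])[[1,0]])).round(1)) for i in range(4)])
E
```

```text
edge [565.13052489  79.51475239  81.1       ] [578.91994068 224.26732161  81.1       ] 145.40788934094203 yaw -0.09497537251073176
[601.36841582 130.29454143 142.1       ] [614.42471451 195.58541228 125.9       ]
n [-0.43696911  0.0350323   0.89879405] hub@22 [609.23385975 129.6639601  125.92170717] d [ 5.19085476e+00  6.59214522e+01 -2.17071666e-02] 66.12551172684866 -0.07858088313192034
n [-0.43659694  0.03940016  0.89879405] hub@22 [609.22716077 129.58533851 125.92170717] d [ 5.19755374e+00  6.60000738e+01 -2.17071666e-02] 66.20441657651631 -0.0785885337763429
tri boss (array([614.60547167, 195.63434222, 125.14054815]), [np.float64(0.10651871298949733), np.float64(0.10651871298950424)])
[array([610.6, 129.2, 153.3]), array([637.5, 126.4, 166.5])]
[453.64487766  41.93305792  64.        ] [(np.float64(16.3), np.float64(-151.0)), (np.float64(16.0), np.float64(117.8)), (np.float64(16.0), np.float64(29.4)), (np.float64(16.1), np.float64(-61.3))]
```

The hub-to-boss distance comes out at 66.1 mm against 66 expected, so the box frame is good. Next I'll plan the approach in the box frame.

```bash
cat >> h.py <<'E'
PSI=-0.083; RB=R.from_euler('z',PSI)*R.from_euler('y',-np.radians(26))  # columns: ex up slope, ey left, n
B=RB.as_matrix(); BOSS=np.array([614.5,195.6,125.7]); HUB=BOSS-66*B[:,1]-22*B[:,2]  # hub axis at the face
TA=np.c_[-B[:,0],B[:,1],-B[:,2]]      # tool y left
TB=np.c_[B[:,1],B[:,0],-B[:,2]]       # tool y up slope, tool x left
def box(x,y,z): return HUB+B@np.array([x,y,z],float)
def go(o,p,T):
    C=rpy(o["tcp_rot"]); print("shift mm",(C.T@(p-o["tool_pos"])).round(1),"turn deg",np.degrees(R.from_matrix(C.T@T).as_rotvec()).round(1),"goal",p.round(1))
def where(o): print("box xyz",(B.T@(o["tool_pos"]-HUB)).round(1),"F box",(B.T@o["contact_force"]).round(1),o["joint_positions"].round(2),o["time"])
E
python3 - <<'E'
from plant import bot
from h import *
o=bot.get_obs(); print(HUB,np.linalg.det(TA),np.linalg.det(TB)); go(o,box(36,-50,80),TA)
E
```

```text
[618.63925246 129.02765956 105.92653098] 1.0000000000000002 1.0000000000000002
shift mm [ 15.5 -53.5  87.9] turn deg [  1.1 -25.9   4.7] goal [611.8  79.4 193.6]
```

>>> {"name": "servo_tool", "arguments": {
  "deltas": [
    [[0.008,-0.027,0.015],[0,0,0]],
    [[0.008,-0.027,0.015],[0,0,0]],
    [[0,0,0],[0.35,-8.65,1.55]],
    [[0,0,0],[0.35,-8.65,1.55]],
    [[0,0,0],[0.35,-8.65,1.55]],
    [[0,0,0],[0,0,0]]
  ]
}}

```text
time: 3.7
tool_pos: [608.4, 79.2, 250.8]
tcp_rot: [3.141, 0.451, 3.06]
contact_force: [0.4, -0.2, 0.5]
grip_width: 0.7
finger_force: 0.0
```

```bash
python3 - <<'E'
from plant import bot
from h import *
o=bot.get_obs(); where(o); go(o,box(36,-50,34),TA)
E
```

```text
box xyz [ 58.  -50.5 132.9] F box [ 0.6 -0.2  0.3] [ 0.03  0.26  1.66 -0.07  0.77 -1.42] 3.7
shift mm [21.7  0.5 99. ] turn deg [ 0.  -0.2  0.1] goal [631.9  77.8 152.3]
```

>>> {"name": "servo_tool", "arguments": {
  "deltas": [
    [[0.011,0,0.033],[0,-0.2,0]],
    [[0.011,0,0.033],[0,0,0]],
    [[0,0,0.033],[0,0,0]],
    [[0,0.006,0],[0,0,0]],
    [[0,0.006,0],[0,0,0]],
    [[0,0.006,0],[0,0,0]],
    [[0,0.004,0],[0,0,0]]
  ]
}}

```text
time: 4.58
tool_pos: [637.5, 99.8, 153.5]
tcp_rot: [3.141, 0.458, 3.06]
contact_force: [-0.6, -0.7, 0.6]
grip_width: 0.2
finger_force: 0.0
```

```bash
python3 - <<'E'
from plant import bot
from h import *
o=bot.get_obs(); where(o)
E
```

```text
box xyz [ 40.  -27.6  33.4] F box [-0.3 -0.8  0.8] [ 0.07  0.43  1.72 -0.13  0.55 -1.33] 4.575
```

>>> {"name": "servo_tool", "arguments": {
  "deltas": [
    [[0.004,0.006,0],[0,0,0]],
    [[0,0.006,0],[0,0,0]],
    [[0,0.006,0],[0,0,0]],
    [[0,0.006,0],[0,0,0]]
  ]
}}

```text
time: 5.08
tool_pos: [636.3, 121.9, 151.9]
tcp_rot: [-3.14, 0.459, 3.059]
contact_force: [-2.2, -7.1, 2.7]
grip_width: 0.7
finger_force: 3.4
```

```bash
python3 - <<'E'
from plant import bot
from h import *
o=bot.get_obs(); where(o)
E
```

```text
box xyz [36.5 -5.6 33.4] F box [-0.2 -7.3  3.1] [ 0.11  0.44  1.71 -0.17  0.55 -1.25] 5.075
```

>>> {"name": "servo_tool", "arguments": {
  "deltas": [
    [[0,0.006,0],[0,0,0]],
    [[0,0.006,0],[0,0,0]],
    [[0,0.006,0],[0,0,0]],
    [[0,0.004,0],[0,0,0]]
  ]
}}

```text
time: 5.58
tool_pos: [637.4, 146.0, 150.3]
tcp_rot: [3.141, 0.457, 3.06]
contact_force: [-0.1, -0.5, -0.3]
grip_width: 0.4
finger_force: 0.0
```

```bash
python3 - <<'E'
from plant import bot
from h import *
o=bot.get_obs(); where(o)
E
```

```text
box xyz [35.  18.4 32.4] F box [-0.2 -0.5 -0.2] [ 0.16  0.45  1.69 -0.2   0.57 -1.19] 5.575
```

The handle has snapped over: the force dropped to nothing. I'll retract along the normal and look.

>>> {"name": "servo_tool", "arguments": {
  "deltas": [
    [[0,0,-0.03],[0,0,0]],
    [[0,0,-0.05],[0,0,0]],
    [[0.03,0,-0.05],[0,0,0]],
    [[0.03,0,-0.02],[0,0,0]],
    [[0,0,0],[0,0,0]]
  ],
  "fingers": 0.5
}}

```text
time: 6.2
tool_pos: [516.2, 155.6, 259.6]
tcp_rot: [3.141, 0.458, 3.061]
contact_force: [-0.5, 0.1, -0.4]
grip_width: 44.0
finger_force: 0.0
```

```bash
python3 - <<'E'
from plant import bot
from h import *
import pickle
o=bot.get_obs(); m=bot.camera_model("wrist"); im=bot.capture("wrist"); where(o)
pickle.dump((o,m,im),open("w3.pkl","wb"))
print("expected tab hole",proj(m,box(0,66,32)),"hub",proj(m,box(0,0,40)),"boss",proj(m,box(0,66,22)))
cv2.imwrite("pics/w3.png",im[:,:,::-1])
T=R.from_euler('z',np.radians(118.6)).as_matrix()@np.diag([1,-1,-1.])
go(o,np.array([453.6,41.9,120]),T); print(T)
E
```

```text
box xyz [-26.4  18.  183.9] F box [-0.6  0.  -0.1] [ 0.23  0.13  1.81 -0.19  0.77 -1.15] 6.2
expected tab hole [322.35511851 220.70636738] hub [255.59974711 223.23388977] boss [320.9744331  217.68899174]
shift mm [ 109.4 -118.5  101.6] turn deg [13.  24.  55.7] goal [453.6  41.9 120. ]
[[-0.47869186  0.87798298  0.        ]
 [ 0.87798298  0.47869186  0.        ]
 [ 0.          0.         -1.        ]]
```

View pics/w3.png

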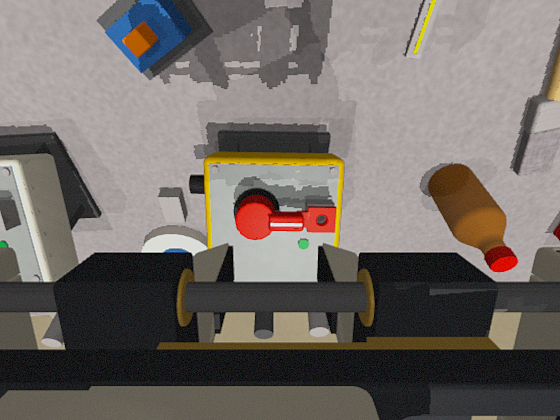

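The handle is at OFF with its tab over the boss. The tab hole shows at about (321,219) against (322,221) predicted, so the frame is confirmed. I'll measure the hole's blob and move on to the pin.

>>> {"name": "servo_tool", "arguments": {
  "deltas": [
    [[0,-0.01,0],[1.86,3.43,7.96]],
    [[0,0,0],[1.86,3.43,7.96]],
    [[0,0,0],[1.86,3.43,7.96]],
    [[0,0,0],[1.86,3.43,7.96]],
    [[0,0,0],[1.86,3.43,7.96]],
    [[0,0,0],[1.86,3.43,7.96]],
    [[0,0,0],[1.86,3.43,7.96]],
    [[0,0,0],[0,0,0]]
  ],
  "fingers": 0.6
}}

```text
time: 7.25
tool_pos: [518.6, 144.2, 257.3]
tcp_rot: [-3.14, -0.0, 2.069]
contact_force: [1.0, -1.0, -0.4]
grip_width: 55.2
finger_force: 0.0
```

```bash
python3 - <<'E'
from plant import bot
from h import *
import pickle
_,m,im=pickle.load(open("w3.pkl","rb"))
hsv=cv2.cvtColor(im,cv2.COLOR_RGB2HSV)
sub=im[205:235,305:340].astype(int); k=((sub[...,0]<110)).astype(np.uint8);n,l,s,c=cv2.connectedComponentsWithStats(k)
print([(c[i]+[305,205],s[i]) for i in range(1,n) if s[i,4]>5])
for i in range(1,n):
    if s[i,4]>5: print((B.T@(onplane(m,c[i]+[305,205],box(0,0,32),B[:,2])-HUB)).round(1))
o=bot.get_obs(); where(o)
T=R.from_euler('z',np.radians(118.6)).as_matrix()@np.diag([1,-1,-1.])
go(o,np.array([453.6,41.9,120]),T)
E
```

```text
[(array([317.24675325, 206.24675325]), array([ 0,  0, 31,  7, 77], dtype=int32)), (array([321.1754386 , 219.56140351]), array([12, 11,  9,  8, 57], dtype=int32))]
[-14.9  60.4  32. ]
[-1.2 64.8 32. ]
box xyz [-24.4   6.9 180.3] F box [ 0.8 -0.9 -0.8] [ 0.13  0.35  1.43 -0.    1.37 -0.37] 7.25
shift mm [ -58.9 -105.7  137.5] turn deg [-0.1 -0.  -0.1] goal [453.6  41.9 120. ]
```

>>> {"name": "servo_tool", "arguments": {
  "deltas": [
    [[-0.0295,-0.053,0.034],[0,0,0]],
    [[-0.0295,-0.053,0.034],[0,0,0]],
    [[0,0,0.034],[0,0,0]],
    [[0,0,0.034],[0,0,0]],
    [[0,0,0],[0,0,0]],
    [[0,0,0],[0,0,0]]
  ]
}}

```text
time: 8.0
tool_pos: [459.4, 53.0, 130.5]
tcp_rot: [3.141, 0.001, 2.071]
contact_force: [-0.1, -0.7, 0.3]
grip_width: 55.3
finger_force: 0.0
```

```bash
python3 - <<'E'
from plant import bot
from h import *
o=bot.get_obs(); m=bot.camera_model("wrist"); im=bot.capture("wrist")
T=R.from_euler('z',np.radians(118.6)).as_matrix()@np.diag([1,-1,-1.])
go(o,np.array([453.6,41.9,40]),T); print("pred head top",proj(m,[453.6,41.9,64]))
cv2.imwrite("pics/w4.png",im[:,:,::-1])
E
```

```text
shift mm [ -6.9 -10.4  90.5] turn deg [0.  0.1 0.1] goal [453.6  41.9  40. ]
pred head top [259.92183163 232.70077652]
```

View pics/w4.png

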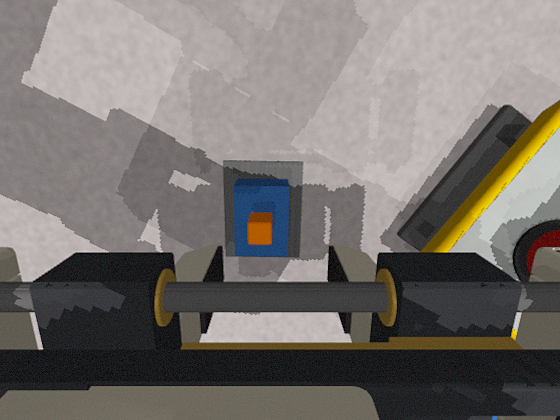

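The orange head's top is centred at about (260,233), matching the prediction of (259.9,232.7), and is square to the fingers. Descending.

>>> {"name": "servo_tool", "arguments": {
  "deltas": [
    [[-0.007,-0.0105,0],[0,0,0]],
    [[0,0,0.025],[0,0,0]],
    [[0,0,0.025],[0,0,0]],
    [[0,0,0.025],[0,0,0]],
    [[0,0,0.006],[0,0,0]],
    [[0,0,0],[0,0,0]],
    [[0,0,0],[0,0,0]]
  ]
}}

```text
time: 8.93
tool_pos: [453.3, 41.6, 49.6]
tcp_rot: [3.141, 0.001, 2.069]
contact_force: [0.4, -0.6, -0.5]
grip_width: 55.2
finger_force: 0.0
```

```bash
python3 - <<'E'
from plant import bot
from h import *
o=bot.get_obs()
T=R.from_euler('z',np.radians(118.6)).as_matrix()@np.diag([1,-1,-1.])
go(o,np.array([453.6,41.9,40]),T)
E
```

```text
shift mm [0.2 0.4 9.6] turn deg [ 0.  0. -0.] goal [453.6  41.9  40. ]
```

>>> {"name": "servo_tool", "arguments": {
  "deltas": [
    [[0,0,0.009],[0,0,0]],
    [[0,0,0],[0,0,0]]
  ]
}}

```text
time: 9.18
tool_pos: [452.2, 41.8, 39.2]
tcp_rot: [-3.14, -0.001, 2.069]
contact_force: [0.2, 0.5, -0.3]
grip_width: 55.0
finger_force: 0.0
```

>>> {"name": "servo_tool", "arguments": {
  "deltas": [
    [[0,0,0],[0,0,0]],
    [[0,0,0],[0,0,0]],
    [[0,0,0],[0,0,0]],
    [[0,0,0],[0,0,0]],
    [[0,0,0],[0,0,0]],
    [[0,0,0],[0,0,0]]
  ],
  "fingers": 0
}}

```text
time: 9.93
tool_pos: [452.6, 41.7, 39.6]
tcp_rot: [-3.141, -0.0, 2.069]
contact_force: [0.8, 0.2, 0.1]
grip_width: 17.8
finger_force: 30.0
```

Gripped (17.8 mm, 30 N). Lifting.

>>> {"name": "servo_tool", "arguments": {
  "deltas": [
    [[0,0,-0.02],[0,0,0]],
    [[0,0,-0.04],[0,0,0]],
    [[0,0,-0.05],[0,0,0]],
    [[0,0,-0.05],[0,0,0]],
    [[0,0,-0.04],[0,0,0]],
    [[0,0,0],[0,0,0]],
    [[0,0,0],[0,0,0]]
  ]
}}

```text
time: 10.8
tool_pos: [452.2, 41.8, 238.7]
tcp_rot: [-3.139, -0.001, 2.069]
contact_force: [0.7, 0.1, -0.4]
grip_width: 17.7
finger_force: 30.0
```

```bash
python3 - <<'E'
from plant import bot
from h import *
o=bot.get_obs(); print(o["grip_width"],o["tool_pos"]); go(o,box(0,66,100),TB); print(R.from_matrix(TB).as_euler('xyz'))
E
```

```text
17.684526467739406 [452.15318368  41.82240555 238.71255411]
shift mm [ 76.2 187.6  42.6] turn deg [-25.4  -7.6  32.7] goal [580.4 198.4 195.8]
[2.68780705 0.         1.48779633]
```

>>> {"name": "servo_tool", "arguments": {
  "deltas": [
    [[0.019,0.047,0],[0,0,0]],
    [[0.019,0.047,0],[0,0,0]],
    [[0.019,0.047,0],[0,0,0]],
    [[0,0,0],[-5.08,-1.52,6.54]],
    [[0,0,0],[-5.08,-1.52,6.54]],
    [[0,0,0],[-5.08,-1.52,6.54]],
    [[0,0,0],[-5.08,-1.52,6.54]],
    [[0,0,0],[-5.08,-1.52,6.54]],
    [[0,0,0],[0,0,0]],
    [[0,0,0],[0,0,0]]
  ]
}}

```text
time: 12.05
tool_pos: [549.4, 159.2, 238.7]
tcp_rot: [2.689, 0.002, 1.49]
contact_force: [-0.2, 0.2, -0.5]
grip_width: 17.8
finger_force: 30.0
```

```bash
python3 - <<'E'
from plant import bot
from h import *
o=bot.get_obs(); where(o); go(o,box(0,66,100),TB)
E
```

```text
box xyz [ -6.   24.4 150.7] F box [-0.4  0.2 -0.4] [ 0.22  0.21  1.76 -0.2   0.74  0.42] 12.05
shift mm [41.6  6.2 50.7] turn deg [-0.1  0.   0.2] goal [580.4 198.4 195.8]
```

>>> {"name": "servo_tool", "arguments": {
  "deltas": [
    [[0.021,0.003,0.017],[0,0,0]],
    [[0.0205,0.003,0.017],[0,0,0]],
    [[0,0,0.017],[0,0,0]],
    [[0,0,0],[0,0,0]],
    [[0,0,0],[0,0,0]]
  ]
}}

```text
time: 12.68
tool_pos: [580.6, 197.5, 196.4]
tcp_rot: [2.687, 0.001, 1.488]
contact_force: [1.3, 0.8, -0.0]
grip_width: 17.5
finger_force: 30.0
```

```bash
python3 - <<'E'
from plant import bot
from h import *
o=bot.get_obs(); m=bot.camera_model("wrist"); im=bot.capture("wrist"); where(o); go(o,box(0,66,100),TB)
print("hole",proj(m,box(0,66,32)),"nose",proj(m,o["tool_pos"]+31.6*rpy(o["tcp_rot"])[:,2]))
cv2.imwrite("pics/w5.png",cv2.resize(im[100:300,160:410],(750,600),interpolation=0)[:,:,::-1])
s=bot.capture("side"); ms=bot.camera_model("side"); print("side nose",proj(ms,o["tool_pos"]+31.6*rpy(o["tcp_rot"])[:,2]))
E
```

```text
box xyz [  0.5  65.1 100.4] F box [ 1.1  0.9 -0.6] [ 0.29  0.34  1.72 -0.26  0.67  0.54] 12.675
shift mm [ 0.9 -0.5  0.4] turn deg [0.1 0.  0. ] goal [580.4 198.4 195.8]
hole [274.14093775 221.99704472] nose [274.95802216 241.78775714]
side nose [242.71089287 168.90135992]
```

View pics/w5.png

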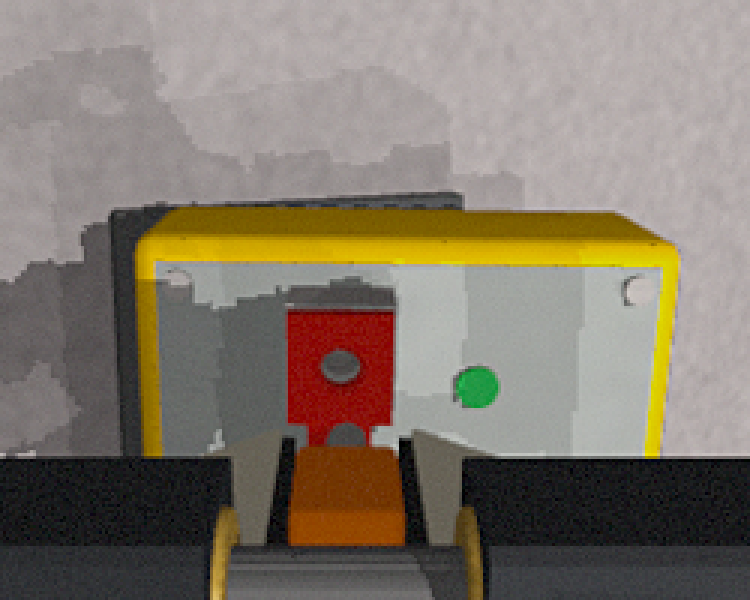

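The tab hole is at about (273.7,222), matching the prediction of (274.1,222). The nose shows at about (275.7,242), also as predicted. Lowering to just above the tab.

>>> {"name": "servo_tool", "arguments": {
  "deltas": [
    [[0.001,-0.0005,0.01],[0,0,0]],
    [[0,0,0.01],[0,0,0]],
    [[0,0,0.01],[0,0,0]],
    [[0,0,0],[0,0,0]],
    [[0,0,0],[0,0,0]]
  ]
}}

```text
time: 13.4
tool_pos: [593.4, 198.2, 169.0]
tcp_rot: [2.686, 0.0, 1.488]
contact_force: [0.1, 0.1, -0.6]
grip_width: 17.7
finger_force: 30.0
```

```bash
python3 - <<'E'
from plant import bot
from h import *
o=bot.get_obs(); where(o); go(o,box(0,66,36),TB)
E
```

```text
box xyz [-0.1 66.9 70.2] F box [-0.2  0.1 -0.6] [ 0.28  0.39  1.72 -0.27  0.62  0.55] 13.4
shift mm [-0.8  0.1 34.2] turn deg [0.1 0.  0. ] goal [608.4 196.1 138.3]
```

>>> {"name": "servo_tool", "arguments": {
  "deltas": [
    [[-0.0005,0,0.004],[0,0,0]],
    [[0,0,0.004],[0,0,0]],
    [[0,0,0.004],[0,0,0]],
    [[0,0,0.004],[0,0,0]],
    [[0,0,0],[0,0,0]]
  ]
}}

```text
time: 14.02
tool_pos: [600.2, 197.0, 154.2]
tcp_rot: [2.687, 0.001, 1.488]
contact_force: [0.1, 0.3, -0.7]
grip_width: 17.8
finger_force: 30.0
```

```bash
python3 - <<'E'
from plant import bot
from h import *
o=bot.get_obs(); where(o); go(o,box(0,66,36),TB)
E
```

```text
box xyz [-0.4 66.2 53.9] F box [-0.2  0.3 -0.7] [ 0.27  0.42  1.72 -0.28  0.59  0.56] 14.025
shift mm [-0.2  0.4 17.9] turn deg [0. 0. 0.] goal [608.4 196.1 138.3]
```

>>> {"name": "servo_tool", "arguments": {
  "deltas": [
    [[0,0.0003,0.004],[0,0,0]],
    [[0,0,0.004],[0,0,0]],
    [[0,0,0.004],[0,0,0]],
    [[0,0,0.003],[0,0,0]],
    [[0,0,0],[0,0,0]]
  ]
}}

```text
time: 14.65
tool_pos: [607.1, 196.5, 141.0]
tcp_rot: [2.687, 0.001, 1.488]
contact_force: [-0.0, -1.0, -1.4]
grip_width: 18.0
finger_force: 30.0
```

```bash
python3 - <<'E'
from plant import bot
from h import *
o=bot.get_obs(); where(o); go(o,box(0,66,36),TB)
E
```

```text
box xyz [ 0.  66.3 39. ] F box [-0.6 -1.  -1.3] [ 0.27  0.45  1.72 -0.29  0.56  0.57] 14.65
shift mm [-0.3 -0.   3. ] turn deg [0.1 0.  0. ] goal [608.4 196.1 138.3]
```

In the boss with no side load. Now I'll seat it.

>>> {"name": "servo_tool", "arguments": {
  "deltas": [
    [[0,0,0.002],[0,0,0]],
    [[0,0,0.0015],[0,0,0]],
    [[0,0,0],[0,0,0]]
  ]
}}

```text
time: 15.02
tool_pos: [608.4, 196.4, 138.5]
tcp_rot: [2.686, 0.001, 1.488]
contact_force: [-5.2, -1.5, 2.4]
grip_width: 17.9
finger_force: 30.0
```

```bash
python3 - <<'E'
from plant import bot
from h import *
o=bot.get_obs(); where(o)
E
```

```text
box xyz [ 0.1 66.3 36.1] F box [-3.4 -1.9  4.4] [ 0.27  0.45  1.72 -0.29  0.56  0.57] 15.025
```

Seated: it touched at the expected height with 4.4 N along the normal. I'll release and back off straight.

>>> {"name": "servo_tool", "arguments": {
  "deltas": [
    [[0,0,0],[0,0,0]],
    [[0,0,0],[0,0,0]],
    [[0,0,0],[0,0,0]],
    [[0,0,0],[0,0,0]],
    [[0,0,-0.02],[0,0,0]],
    [[0,0,-0.03],[0,0,0]],
    [[0,0,-0.03],[0,0,0]],
    [[0,0,0],[0,0,0]]
  ],
  "fingers": 0.4
}}

```text
time: 16.02
tool_pos: [574.0, 200.1, 213.9]
tcp_rot: [2.681, -0.002, 1.489]
contact_force: [-0.5, -0.6, 0.4]
grip_width: 36.7
finger_force: 0.0
```

```bash
python3 - <<'E'
from plant import bot
from h import *
o=bot.get_obs(); m=bot.camera_model("wrist"); im=bot.capture("wrist"); where(o)
print("head top pred",proj(m,box(0,66,60)),[proj(m,box(a,66+b,60)).round(0) for a,b in [(9,9),(-9,-9)]])
cv2.imwrite("pics/w6.png",cv2.resize(im[100:300,160:410],(750,600),interpolation=0)[:,:,::-1])
go(o,box(-45,36,100),TB)
E
```

```text
box xyz [  2.1  67.1 119.1] F box [-0.2 -0.6  0.6] [ 0.29  0.31  1.71 -0.25  0.71  0.53] 16.025
head top pred [271.48136449 229.02557707] [array([284., 217.]), array([259., 241.])]
shift mm [-31.1 -47.2  18.7] turn deg [ 0.4 -0.1  0. ] goal [537.6 171.9 176.1]
```

View pics/w6.png

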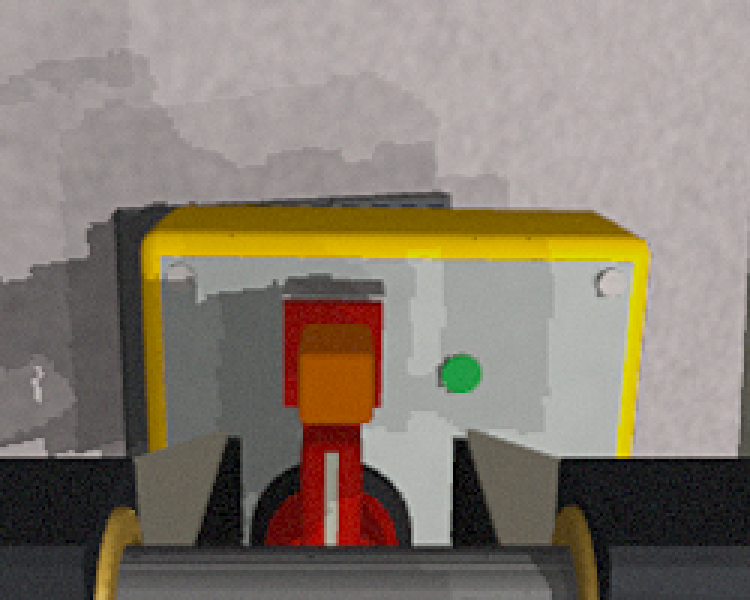

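The pin is home: the head top is centred at (272,229.7) against (271.5,229.0) predicted, flush on the tab. Next is the lock try, pushing from the downslope side.

>>> {"name": "servo_tool", "arguments": {
  "deltas": [
    [[-0.011,-0.016,0],[0.2,0,0]],
    [[-0.011,-0.016,0],[0.2,0,0]],
    [[-0.01,-0.016,0.015],[0,0,0]],
    [[0,0,0.025],[0,0,0]],
    [[0,0,0.025],[0,0,0]],
    [[0,0,0],[0,0,0]],
    [[0,0,0],[0,0,0]]
  ],
  "fingers": 0
}}

```text
time: 16.95
tool_pos: [555.9, 168.7, 130.7]
tcp_rot: [2.694, 0.001, 1.488]
contact_force: [0.5, 0.1, 0.1]
grip_width: 0.5
finger_force: 0.0
```

```bash
python3 - <<'E'
from plant import bot
from h import *
o=bot.get_obs(); where(o); go(o,box(-45,34,35),TB)
E
```

```text
box xyz [-48.4  34.3  51.1] F box [ 0.4  0.1 -0.1] [ 0.24  0.37  1.88 -0.3   0.48  0.56] 16.95
shift mm [-0.3  3.4 16.1] turn deg [-0.3  0.   0. ] goal [565.9 167.5 117.7]
```

>>> {"name": "servo_tool", "arguments": {
  "deltas": [
    [[0,0,0.015],[-0.3,0,0]],
    [[0,0.005,0],[0,0,0]],
    [[0,0.005,0],[0,0,0]],
    [[0,0.005,0],[0,0,0]],
    [[0,0.003,0],[0,0,0]],
    [[0,0,0],[0,0,0]]
  ]
}}

```text
time: 17.7
tool_pos: [578.9, 166.8, 125.2]
tcp_rot: [2.688, 0.0, 1.488]
contact_force: [-0.2, -0.2, -0.8]
grip_width: 0.6
finger_force: 0.0
```

```bash
python3 - <<'E'
from plant import bot
from h import *
o=bot.get_obs(); where(o)
E
```

```text
box xyz [-30.   34.3  36.1] F box [-0.5 -0.2 -0.7] [ 0.22  0.41  1.84 -0.3   0.47  0.54] 17.7
```

>>> {"name": "servo_tool", "arguments": {
  "deltas": [
    [[0,0.002,0.001],[0,0,0]],
    [[0,0.002,0],[0,0,0]],
    [[0,0,0],[0,0,0]]
  ]
}}

```text
time: 18.08
tool_pos: [582.8, 166.5, 125.8]
tcp_rot: [2.688, 0.0, 1.488]
contact_force: [-1.2, -0.9, -0.1]
grip_width: 0.5
finger_force: 0.0
```

>>> {"name": "servo_tool", "arguments": {
  "deltas": [
    [[0,0.002,0],[0,0,0]],
    [[0,0.002,0],[0,0,0]],
    [[0,0,0],[0,0,0]]
  ]
}}

```text
time: 18.45
tool_pos: [584.6, 166.3, 126.5]
tcp_rot: [2.692, 0.001, 1.488]
contact_force: [-5.4, 2.6, 0.6]
grip_width: 0.5
finger_force: 3.0
```

>>> {"name": "servo_tool", "arguments": {
  "deltas": [
    [[0,0.001,0],[0,0,0]],
    [[0,0.001,0],[0,0,0]],
    [[0,0,0],[0,0,0]]
  ]
}}

```text
time: 18.82
tool_pos: [585.2, 166.3, 126.7]
tcp_rot: [2.694, 0.002, 1.488]
contact_force: [-8.8, 2.7, 0.4]
grip_width: 0.2
finger_force: 4.9
```

```bash
python3 - <<'E'
from plant import bot
from h import *
o=bot.get_obs(); where(o)
E
```

```text
box xyz [-23.6  34.3  34.6] F box [-7.9  2.   4.3] [ 0.22  0.42  1.82 -0.28  0.49  0.52] 18.825
```

>>> {"name": "servo_tool", "arguments": {
  "deltas": [
    [[0,0.001,0],[0,0,0]],
    [[0,0.001,0],[0,0,0]],
    [[0,0,0],[0,0,0]],
    [[0,0,0],[0,0,0]]
  ]
}}

```text
time: 19.32
tool_pos: [585.5, 166.2, 126.8]
tcp_rot: [2.697, 0.002, 1.488]
contact_force: [-14.5, 4.6, 2.6]
grip_width: 0.4
finger_force: 7.6
```

```bash
python3 - <<'E'
from plant import bot
from h import *
o=bot.get_obs(); where(o)
E
```

```text
box xyz [-23.3  34.3  34.6] F box [-12.2   3.4   8.9] [ 0.22  0.42  1.81 -0.28  0.5   0.52] 19.325
```

>>> {"name": "servo_tool", "arguments": {
  "deltas": [
    [[0,0.0005,0],[0,0,0]],
    [[0,0,0],[0,0,0]],
    [[0,0,0],[0,0,0]],
    [[0,0,0],[0,0,0]],
    [[0,0,0],[0,0,0]]
  ]
}}

```text
time: 19.95
tool_pos: [585.5, 166.2, 126.8]
tcp_rot: [2.698, 0.002, 1.488]
contact_force: [-16.6, 6.1, 2.7]
grip_width: 0.4
finger_force: 8.3
```

```bash
python3 - <<'E'
from plant import bot
from h import *
o=bot.get_obs(); where(o)
E
```

```text
box xyz [-23.3  34.3  34.5] F box [-14.1   4.7   9.9] [ 0.22  0.42  1.81 -0.28  0.5   0.52] 19.95
```

The handle doesn't move under about 14 N, so the pin holds it. Backing off and checking.

>>> {"name": "servo_tool", "arguments": {
  "deltas": [
    [[0,-0.01,0],[0,0,0]],
    [[0,-0.015,0],[0,0,0]],
    [[0,0,-0.03],[0,0,0]],
    [[0,0,-0.04],[0,0,0]],
    [[0.015,0.02,-0.03],[0,0,0]],
    [[0.015,0.02,0],[0,0,0]],
    [[0,0,0],[0,0,0]],
    [[0,0,0],[0,0,0]]
  ]
}}

```text
time: 20.95
tool_pos: [561.7, 197.8, 224.9]
tcp_rot: [2.69, 0.001, 1.488]
contact_force: [0.7, 0.3, 0.7]
grip_width: 0.6
finger_force: 0.0
```

```bash
python3 - <<'E'
from plant import bot
from h import *
o=bot.get_obs(); m=bot.camera_model("wrist"); im=bot.capture("wrist"); where(o)
print("head top pred",proj(m,box(0,66,60)))
cv2.imwrite("pics/w7.png",cv2.resize(im[80:280,160:410],(750,600),interpolation=0)[:,:,::-1])
E
```

```text
box xyz [ -4.   63.8 134.3] F box [0.9 0.4 0.3] [ 0.3   0.28  1.72 -0.24  0.74  0.53] 20.95
head top pred [280.60196533 217.80132821]
```

View pics/w7.png

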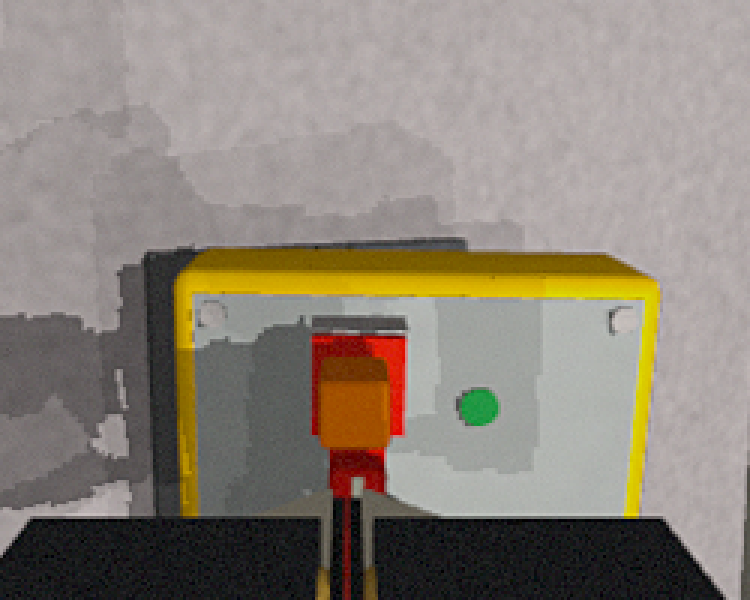

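The head top is at about (278,219) against (280.6,217.8) predicted. That is within the pin's play in its hole. The handle is still OFF and the fingers are clear. Handing in.

```bash
python3 -c "
from plant import bot
print(bot.close_job())"
```

```text
the job is handed in; nothing more can be done
None
```

I turned the red handle to OFF, seated the pin fully home, and pushed the handle back towards ON with about 14 N without it moving. The job is handed in at about 21 s; the hand-in returned no verdict.

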